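# Close the ball jar and present the valve ball to the microscope

## Task

A steel valve ball has been taken out of the spares jar for inspection: first screw the jar's loose blue cap fully shut (clockwise), then lift the black inspection tray by its steel post and carry it, kept level so that the loose ball stays in its pocket, to the camera microscope. Finish while still holding the tray, level and still, with the ball where the lens is focused: straight above the middle of the stand's white stage disc and 12 cm above the bench. Do not bump the microscope, and leave the other things on the bench where they are.

Things in the scene. Friction and masses are not known exactly. Their poses are not given: they have to be found in the camera images.
- jar_cap (a joint): Angle of the jar's screw cap in rad: 0 is fully shut (hard stop), it grows as the cap is unscrewed (counter-clockwise from above); starts at 0.7 to 1.3. Light friction (0.06 N m); it stays where left, neither rises nor comes off. A white stripe on the cap's top and side lies over the red mark on the jar's shoulder when shut. The jar is fast in its holder and does not turn.
- cap_mid (a point): Centre of the ribbed blue cap, on its turning axis, half-way up. The cap is 46 mm in diameter and 22 mm tall, its top 116 mm above the bench; it sits on a clear jar (64 mm in diameter) with steel balls in it, held in a fixed grey block 84 mm square and 30 mm high. The jar may stand left or right of the microscope, the tray on the other side.
- tray: Loose black plastic tray, a plate 150 x 70 x 8 mm, lying flat; about 0.25 kg, most of it at the post. Origin: centre of its underside, z up, x along its length from the post to the pocket.
- tray_post (a point): Grasp point on the tray's upright square steel post, 42 mm above the tray's underside, at x = -55 mm in the tray's frame, on its centre line. The post is 20 x 20 mm, its faces parallel to the tray's sides, its top 63 mm above the tray's underside.
- tray_pocket (a point): Where the ball's centre is when it sits in the middle of the pocket: x = +35 mm in the tray's frame (90 mm from the post's axis), 15.5 mm above the tray's underside. The pocket is a flat-floored round recess 26 mm in diameter and 2.5 mm deep, with a pale floor; the ball can roll about in it by some 6 mm, and rides over the rim when the tray tips beyond about 40 degrees or is jerked.
- ball_center (a point): Centre of the loose polished steel ball, 20 mm in diameter, 33 g, lying in the tray's pocket.
- ball: The same ball (this origin turns with it as it rolls: use ball_center).
- focus (a point): The point where the microscope's lens is focused: 120 mm above the bench, straight above the middle (black dot) of the round white stage disc, 90 mm in diameter. Its x axis points level from the focus towards the stand's column.
- scope: Camera microscope on a fixed stand. Origin: on the bench under the middle of the stage disc; x towards the column. Grey base plate 300 x 140 x 12 mm, from x = -70 to +230 mm; steel column 22 mm in diameter at x = 190 mm, 297 mm high, with a white focus block (knobs to 43 mm either side) 240 to 300 mm up. The robot's side (-x) and both flanks of the focus are open.
- lens (a point): Middle of the lens end of the microscope's black barrel (35 mm in diameter, 118 mm long), 71 mm from the focus towards the column and 55 mm above it. The barrel lies above the stand's x axis, points down at the focus at 38 degrees to the level, and rises away from it towards the column.
- screwdriver: Loose screwdriver with a red handle, 170 mm long, lying far to the right. Leave alone. Origin: underside, x along it.
- wrench: Loose steel wrench, 160 mm long, lying far to the left. Leave alone.
- seal_ring: Loose aluminium ring, 40 mm in diameter and 10 mm high. Leave alone.
- fitting: Loose brass pipe fitting, 28 mm in diameter and 34 mm high, standing on end. Leave alone.
- blank_flange: Loose steel blank flange, 55 mm in diameter and 8 mm high. Leave alone.
- carton_small: Loose small cardboard carton, 70 x 110 x 45 mm. Leave alone.
- tape: Loose roll of yellow tape, 90 mm in diameter and 24 mm high, lying flat. Leave alone.
Not all that is in view belongs to the job. What is shaped like the tray but green or pink is not meant.

How it is judged:
On the way, in this order (a step that is already met when the one before it is completed fails the run):
1. the jar's cap is screwed fully shut (value of joint jar_cap below 0.1 rad), for 0.2 s.
2. the tray is lifted off the bench, held in the fingers, with the ball in its pocket (height (world z) of tray above 0.03 m and contact force between the fingers and tray above 1 N and distance between ball_center and tray_pocket below 0.012 m), for 0.2 s.
At the end, for the whole second after the job is handed in: The cap is shut (within 0.12 rad of its stop); the fingers hold the tray, which nothing else carries, level within 0.12 rad and still (below 20 mm/s and 0.1 rad/s); the ball lies in its pocket, within 20 mm sideways of the focus, its centre 100 to 140 mm above the bench (value of joint jar_cap below 0.12 rad and contact force between the fingers and tray above 1 N and distance between ball_center and tray_pocket below 0.012 m and horizontal distance between ball_center and focus below 0.02 m and height (world z) of ball_center between 0.1 and 0.14 m and angle between tray's own z axis and vertical below 0.12 rad and linear speed of tray below 0.02 m/s and angular speed of tray below 0.1 rad/s and contact force between tray and scope below 0.1 N); the arm keeps its last pose, push and grip.
It fails at once if the ball leaves its pocket (distance between ball_center and tray_pocket above 0.014 m).
It fails at once if the tray is tipped far from level (over 20 degrees) (angle between tray's own z axis and vertical above 0.35 rad).
It fails at once if the microscope is bumped (contact force between scope and anything else above 4 N).
It fails at once if another thing on the bench is displaced by more than 30 mm (distance of any of screwdriver, wrench, seal_ring, fitting, blank_flange, carton_small, tape from where it was at the start of the episode above 0.03 m).
It also fails if it takes over 61 s, if anything falls off the work surface, if the arm or the gripper's body presses on something with over 40 N, if the wrist force passes 120 N, or if a joint passes its speed limit or range.

## Robot

A 7-joint arm with a two-finger parallel gripper is mounted at the origin on the work surface. World frame = base frame: x ahead of the robot, y to its left, z up, the work surface at z = 0. Lengths are in m, angles in rad, forces in N, time in s.
With the tool pointing down it reaches from about 0.4 to 0.85 m from the base axis. Payload 6.9 kg.
Tool frame: the origin (TCP) lies at the very end of the fingers, on their centre line; the grasp point (between the pads) lies 19 mm behind it; z points along the fingers, y is the line along which they close (so a half turn about z gives the same grasp; the last joint's range is limited). The gripper opens to 85 mm and grips with 20 to 120 N. Pads are 22 mm wide; open, the fingers measure 114 mm over their backs; the gripper's body (76 mm by 85 mm) begins 54 mm behind the grasp point. The pads swing forward as they close: fully open they stand 13 mm farther back than shut.
Start: joints at [0.105, 0.507, -0.238, 1.5, 0.126, 1.149, -0.155], TCP at [0.625, -0, 0.231] pointing down, gripper open.
Joint ranges: [-3.08, 3.08], [-0.24, 2.05], [-1.43, 1.35], [0, 2.5], [-1.52, 4.66], [0.17, 1.96], [-2.89, 2.89]. Speed limits (rad/s): [2.39, 2.39, 3.14, 3.14, 3.14, 3.14, 3.14].

## Interface

Orientations are given as a rotation vector (axis times angle).
In Python, from plant import r, vision gives the robot as it stands.
- The arm moves only by the tool servo_tool, never from a script. Its argument "moves" is a list of rows, each an object with "turn": the turn, a rotation vector about the tool's x, y, z in rad, a list of three; "linear": the shift along the tool's x, y, z in m, a list of three; "gripper": the opening, from 0 (shut) to 1 (fully open). A call has 1 to 8 rows; each row shifts and turns the commanded pose from where the row before left it, along the tool's axes as they then stand; what a row does not reach is not made up. A row lasts 1/8 s, in which the tool goes at most 62.5 mm and 10.7 degrees, less where a joint would pass 70% of its speed; a pose out of reach is approached as far as the arm can. A call is refused whole if a number of a shift passes 0.0625 or a number of a turn 0.188, either way. A call with a gripper value outside its range is refused whole. The fingers move at their own pace and stop on an object; "newtons" is the grip in N (left out, the last holds). Time passes only in rows, so rows that do not move let the fingers close. It gives the time, the measured TCP pose, the force, the opening and the grip force at its end, in the units of the state.
- r.read_state(): the state, without advancing time (a new reading comes with each control period).
- vision.snapshot(name): name is "scene" or "side" or "wrist"; returns the picture (400x640x3 uint8, red, green, blue); there is no depth.
- vision.get_calibration(name): a dict with "K" (3x3 intrinsics, pixels), "k1" (the pictures are not rectified: a ray, as slopes to the right and down, at radius r is drawn at 1 + k1 r^2 times it, then the intrinsics apply), "R" (3x3) and "t" (3): a world point X has camera coordinates R X + t. Camera axes: x right, y down, z forward; pixel columns grow to the right and rows downward; lengths in m; the calibration is good to about 2 mm. A picture is of the moment at which its call begins: read the wrist's pose just before it. get_calibration takes no time and is no camera call; for the wrist camera it gives the pose at the moment of the call.
- r.job_done(): hands the job in; it is judged then, once.
Trained networks look in the newest picture that a camera, given by its name, has taken for a name from the list of things; names that differ only in an ending like _2 or _b are one class to them, and where a whole thing is asked for, a point or a joint stands for the part that bears it (a point fixed in the world has none). Each returns a list of dicts, best first, with "score" (0 to 1); they miss things now and then, are a little off and sometimes report something else, mostly with a low value. They report only what shows in the picture. A call takes as long as a camera call. They do not tell look-alikes from the thing itself.
- vision.look_for(camera, query): "box" ([left, top, right, bottom] in pixels, round what is visible of it).
- vision.trace(camera, query): "pixels" (400x640 bool, what is visible of it) and "box" ([left, top, right, bottom] in pixels, round what is visible of it).
The state is a dict: "time": time; "joint_pos": joint angles; "qvel": joint speeds; "joint_torque": joint torques, N m; "eef_pos": TCP position; "ee_rot": TCP orientation; "contact_force": force on the tool from outside, world axes, zero at the start; "torque": the same for the moment, N m; "grip_width": opening from 0.0 (shut) to 1.0 (fully open); "grasp_force": force on a finger pad.
Only numpy, scipy, OpenCV 4.12 (cv2) and the standard library are available. Lean on these libraries where they do the work, as an engineer would, in place of code of your own. Each camera call takes 0.05 s, during which the arm holds its last target. There are 200 camera calls.

## Working session

There is one attempt and no reset: what is moved stays moved. The work goes in short steps, Python scripts to look and compute and a tool call to move; the robot and the scene stay as the last step left them, time stands still between calls to the robot, and variables do not carry over. Pictures are saved under pics/ and viewed, at most 10 in all, crops included, and the job is handed in when it is done.

Besides the shell and the picture viewer there is one more tool, called after ">>>" as name([rows], argument=value, ...), one row to a line, values as JSON. servo_tool: Moves the arm, as the interface text tells. Its arguments: {"type":"object","properties":{"moves":{"type":"array"},"newtons":{"type":"number"}},"required":["moves"]}

```bash
ls; mkdir -p pics
cat > h.py <<'E'
import numpy as np, cv2
from plant import r, vision
from scipy.spatial.transform import Rotation as Ro
def ray(cam,px,cal=None):
    c=cal or vision.get_calibration(cam); K=np.array(c["K"]);k1=c["k1"]
    d=np.array([(px[0]-K[0,2])/K[0,0],(px[1]-K[1,2])/K[1,1]]);u=d.copy()
    for _ in range(20): u=d/(1+k1*(u@u))
    R=np.array(c["R"]);t=np.array(c["t"])
    return -R.T@t, R.T@np.array([u[0],u[1],1.])
def atz(cam,px,z,cal=None):
    o,d=ray(cam,px,cal); return o+d*(z-o[2])/d[2]
def proj(cam,X,cal=None):
    c=cal or vision.get_calibration(cam);K=np.array(c["K"])
    p=np.array(c["R"])@np.array(X)+np.array(c["t"]);u=p[:2]/p[2];u=u*(1+c["k1"]*(u@u))
    return np.array([K[0,0]*u[0]+K[0,2],K[1,1]*u[1]+K[1,2]])
def save(n,im): cv2.imwrite(n,cv2.cvtColor(im,cv2.COLOR_RGB2BGR))
E
python3 - <<'E'
from h import *
for c in ["scene","side"]:
    im=vision.snapshot(c); save(f"pics/{c}0.png",im)
    ca=vision.get_calibration(c); print(c,(-np.array(ca["R"]).T@ca["t"]).round(3))
    for q in ["jar_cap","tray","tray_post","ball","scope","lens"]:
        print(q,[(np.round(d["box"]).astype(int).tolist(),round(d["score"],2)) for d in vision.look_for(c,q)])
E
```

```text
pics
scene [1.307 0.692 0.954]
jar_cap []
tray [([265, 157, 291, 188], 0.73), ([309, 177, 324, 201], 0.63)]
tray_post [([261, 157, 286, 189], 0.83), ([307, 178, 323, 201], 0.56), ([253, 187, 284, 217], 0.53)]
ball []
scope [([258, 192, 347, 280], 0.63)]
lens [([260, 191, 346, 284], 0.61), ([388, 240, 409, 255], 0.19)]
side [ 0.514 -0.747  0.871]
jar_cap []
tray [([305, 276, 363, 310], 0.95), ([243, 322, 296, 391], 0.85), ([219, 260, 283, 310], 0.65), ([271, 225, 277, 234], 0.3)]
tray_post [([246, 320, 290, 388], 0.94), ([306, 274, 364, 310], 0.63), ([220, 260, 279, 308], 0.61)]
ball [([346, 289, 349, 298], 0.5)]
scope [([303, 140, 410, 231], 0.68)]
lens [([304, 137, 415, 238], 0.68)]
```

View pics/scene0.png

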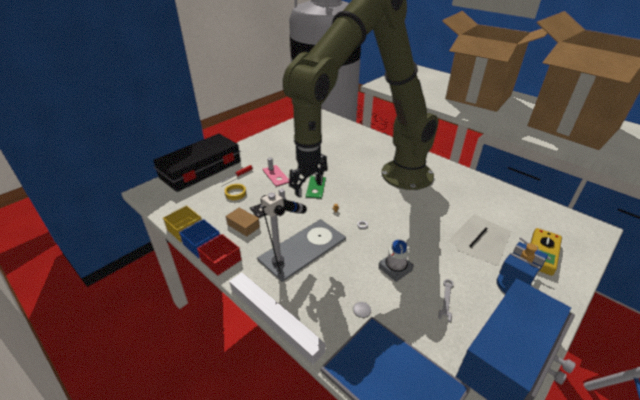

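View pics/side0.png

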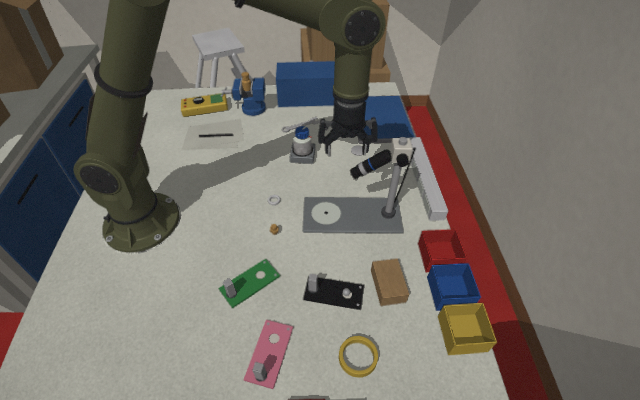

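The side view shows the black tray at (335,291), with its post at (312,283) and the ball at (347,293). The look-alikes are green at (250,283) and pink at (268,355). The jar cap is at (302,132) and the stage disc at (326,213). I choose the black tray.

Run:
```python
from h import *
im=cv2.imread("pics/side0.png")
a=cv2.resize(im[255:325,280:380],(800,560),interpolation=cv2.INTER_CUBIC); cv2.imwrite("pics/crop1.png",a)
def show(n,px,z): print(n,atz("side",px,z).round(3))
show("disc",(326,213),.014);show("disc dot scene",(326,213),.014)
print("disc scene",atz("scene",(320,236),.014).round(3))
show("cap",(302,130),.116);print("cap scene",atz("scene",(399,243),.116).round(3))
show("posttop",(312,276),.063);show("ball",(347,293),.0155)
show("column base",(389,212),.012)
for p in [(307,300),(311,274),(364,278),(361,308)]: show("corner",p,.008)
show("fitting",(275,230),.01);show("ring",(274,200),.01);show("carton",(390,280),.045); show("flange",(358,150),.005)
show("green",(250,283),.008)
```

```text
disc [ 0.576 -0.003  0.014]
disc dot scene [ 0.576 -0.003  0.014]
disc scene [0.576 0.004 0.014]
cap [0.511 0.285 0.116]
cap scene [0.507 0.282 0.116]
posttop [ 0.524 -0.253  0.063]
ball [ 0.613 -0.279  0.015]
column base [ 0.771 -0.007  0.012]
corner [ 0.509 -0.29   0.008]
corner [ 0.522 -0.213  0.008]
corner [ 0.663 -0.233  0.008]
corner [ 0.645 -0.319  0.008]
fitting [ 0.421 -0.059  0.01 ]
ring [0.415 0.063 0.01 ]
carton [ 0.723 -0.264  0.045]
flange [0.714 0.304 0.005]
green [ 0.36  -0.234  0.008]
```

View pics/crop1.png

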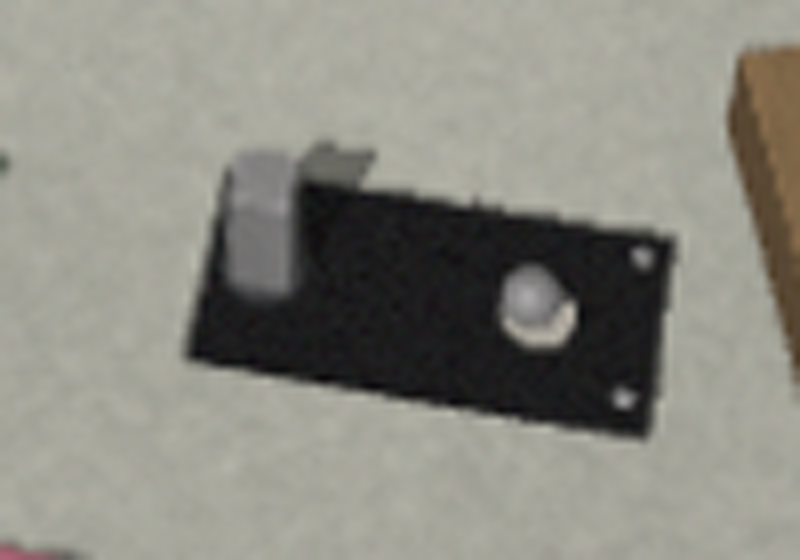

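The crop confirms it: a black tray with a steel post at left and the ball at (530,293), that is (346,292) in the full picture. Its yaw is about -0.17.

Run:
```python
from h import *
s=r.read_state(); print(s["time"],s["eef_pos"],s["ee_rot"]); R=Ro.from_rotvec(s["ee_rot"]).as_matrix(); print(R.round(3))
c=vision.get_calibration("wrist"); o=-np.array(c["R"]).T@c["t"]
print("cam in tool",R.T@(o-np.array(s["eef_pos"])), (R.T@np.array(c["R"]).T).round(2), c["K"])
tgt=np.array([.44,.284,.24]); print(R.T@(tgt-np.array(s["eef_pos"])))
```

```text
0.7 [ 6.25006666e-01 -2.54646166e-05  2.31304828e-01] [2.22147815e+00 2.22137841e+00 9.32685674e-05]
[[ 0.  1.  0.]
 [ 1. -0.  0.]
 [ 0.  0. -1.]]
cam in tool [ 0.07217211  0.0017321  -0.1424016 ] [[-0.   -0.96 -0.28]
 [ 1.   -0.   -0.  ]
 [ 0.   -0.28  0.96]] [[278.75154637   0.         316.36870672]
 [  0.         278.75154637 197.66574079]
 [  0.           0.           1.        ]]
[ 0.28401741 -0.18501894 -0.0086972 ]
```

>>> servo_tool([
  {"linear":[0.02,-0.03,-0.01],"turn":[0,0,0],"gripper":1},
  {"linear":[0.046,-0.022,-0.01],"turn":[0,0,0],"gripper":1},
  {"linear":[0.046,-0.022,0],"turn":[0,0,0],"gripper":1},
  {"linear":[0.046,-0.022,0],"turn":[0,0,0],"gripper":1},
  {"linear":[0.046,-0.02,0],"turn":[0,0,0],"gripper":1},
  {"linear":[0.046,0,0],"turn":[0,0,0],"gripper":1},
  {"linear":[0,0,0],"turn":[0,0,0],"gripper":1},
  {"linear":[0,0,0],"turn":[0,0,0],"gripper":1},
])

```text
time: 1.7
eef_pos: [0.5091, 0.2494, 0.2511]
ee_rot: [2.221, 2.221, -0.001]
contact_force: [1.3, 0.2, -0.0]
grip_width: 1.001
grasp_force: 0.0
```

Run:
```python
from h import *
im=vision.snapshot("wrist"); save("pics/w1.png",im)
s=r.read_state(); print(s["time"],s["eef_pos"],s["contact_force"])
for q in ["jar_cap","cap_mid"]:
    print(q,[(np.round(d["box"]).astype(int).tolist(),round(d["score"],2)) for d in vision.look_for("wrist",q)])
# fit cap: blue pixels
hsv=cv2.cvtColor(im,cv2.COLOR_RGB2HSV); m=cv2.inRange(hsv,(100,90,40),(130,255,255))
n,l,st,ce=cv2.connectedComponentsWithStats(m); i=1+np.argmax(st[1:,4]); print(st[i],ce[i])
print(atz("wrist",ce[i],.116).round(4), proj("wrist",[.509,.284,.116]))
```

```text
1.75 [0.5093644  0.24865046 0.25116016] [0.03254211 0.84367201 0.33969098]
jar_cap [([294, 129, 341, 174], 0.64)]
cap_mid [([293, 129, 342, 177], 0.74)]
[  490     0   150    91 13044] [567.76839926  45.76218951]
[0.7382 0.3813 0.116 ] [314.09118843 154.29794438]
```

View pics/w1.png

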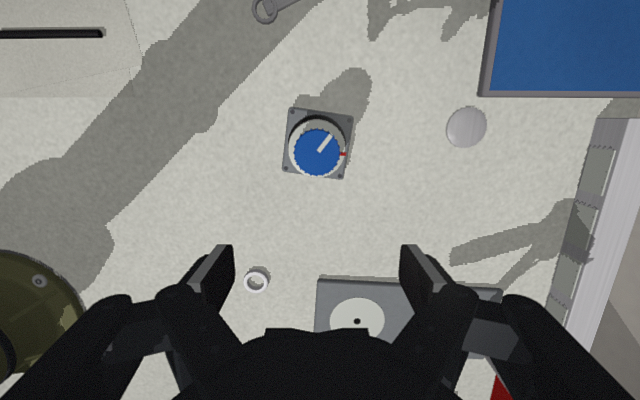

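The wrist view shows the cap at (317,152), its white stripe running to (329,137), the red mark at (344,154), and the stage dot at (357,321).

Run:
```python
from h import *
im=cv2.imread("pics/w1.png")[:,:,::-1]
hsv=cv2.cvtColor(np.ascontiguousarray(im),cv2.COLOR_RGB2HSV)
w=np.zeros(im.shape[:2],np.uint8); w[115:185,280:352]=255
b=cv2.inRange(hsv,(100,100,40),(130,255,255))&w
p=np.argwhere(b)[:,::-1].astype(np.float32)
hull=cv2.convexHull(p); (c,rad)=cv2.minEnclosingCircle(p); M=cv2.moments(hull)
hc=np.array([M['m10']/M['m00'],M['m01']/M['m00']])
inn=np.zeros_like(b); cv2.fillConvexPoly(inn,hull.astype(int),255); inn=cv2.erode(inn,np.ones((3,3)))
s=np.argwhere((inn>0)&(hsv[:,:,1]<80)&(hsv[:,:,2]>120))[:,::-1]
red=np.argwhere((cv2.inRange(hsv,(0,100,60),(8,255,255))|cv2.inRange(hsv,(170,100,60),(180,255,255)))&w)[:,::-1]
print(c,rad,hc,s.mean(0),len(s),red.mean(0),len(red))
C=atz("wrist",hc,.116); S=atz("wrist",s.mean(0),.116)
print("cap",C,"rad",np.linalg.norm(atz("wrist",hc+[rad,0],.116)-C))
st=np.array([atz("wrist",q,.116)[:2] for q in s])-C[:2]
v=np.linalg.svd(st-st.mean(0))[2][0]; v*=np.sign(v@st.mean(0))
Rm=atz("wrist",red.mean(0),.09); d=Rm-C
print("stripe",np.arctan2(*(S-C)[1::-1]),np.arctan2(v[1],v[0]),"red",np.arctan2(d[1],d[0]),np.linalg.norm(d[:2]))
print("dot",atz("wrist",(357,321),.014), "flange",atz("wrist",(467,127),.008),"ring",atz("wrist",(257,283),.01))
```

```text
(316.26873779296875, 151.5114288330078) 23.52290916442871 [316.34634635 151.62092092] [324.05050505 143.08080808] 99 [342.71428571 153.66666667] 21
cap [0.51124625 0.28663695 0.116     ] rad 0.02329327653297282
stripe 0.831351141298424 0.9115611029632995 red -0.18902651124570824 0.02911544248107887
dot [ 0.57690547 -0.00118372  0.014     ] flange [0.71399088 0.30593282 0.008     ] ring [0.41697855 0.06786726 0.01      ]
```

>>> servo_tool([
  {"linear":[0.037,0.001,0.03],"turn":[0,0,0],"gripper":1},
  {"linear":[0,0,0.05],"turn":[0,0,0],"gripper":1},
  {"linear":[0,0,0.048],"turn":[0,0,0],"gripper":1},
  {"linear":[0,0,0.03],"turn":[0,0,0],"gripper":1},
  {"linear":[0,0,0],"turn":[0,0,0],"gripper":1},
  {"linear":[0,0,0],"turn":[0,0,0],"gripper":0.3},
  {"linear":[0,0,0],"turn":[0,0,0],"gripper":0.3},
  {"linear":[0,0,0],"turn":[0,0,0],"gripper":0.3},
], newtons=40)

```text
time: 2.85
eef_pos: [0.5093, 0.2873, 0.095]
ee_rot: [-2.221, -2.221, -0.001]
contact_force: [-5.4, -1.8, 9.3]
grip_width: 0.522
grasp_force: 40.3
```

>>> servo_tool([
  {"linear":[0,0,0],"turn":[0,0,0.16],"gripper":0.3},
  {"linear":[0,0,0],"turn":[0,0,0.16],"gripper":0.3},
  {"linear":[0,0,0],"turn":[0,0,0.16],"gripper":0.3},
  {"linear":[0,0,0],"turn":[0,0,0.16],"gripper":0.3},
  {"linear":[0,0,0],"turn":[0,0,0.16],"gripper":0.3},
  {"linear":[0,0,0],"turn":[0,0,0.16],"gripper":0.3},
  {"linear":[0,0,0],"turn":[0,0,0],"gripper":0.3},
])

```text
time: 3.72
eef_pos: [0.5106, 0.2866, 0.095]
ee_rot: [2.997, 0.94, 0.003]
contact_force: [-2.1, -2.6, 6.6]
grip_width: 0.524
grasp_force: 40.5
```

Run:
```python
from h import *
s=r.read_state(); print(s["torque"],s["joint_pos"])
```

```text
[-0.75211295  0.2391846  -0.02866404] [-0.56124682  0.58090908  0.01162708  1.78587027 -0.0077824   0.7731575
 -1.50862708]
```

>>> servo_tool([
  {"linear":[0,0,0],"turn":[0,0,0.08],"gripper":0.3},
  {"linear":[0,0,0],"turn":[0,0,0.08],"gripper":0.3},
  {"linear":[0,0,0],"turn":[0,0,0.04],"gripper":0.3},
])

```text
time: 4.1
eef_pos: [0.5121, 0.2869, 0.0951]
ee_rot: [3.075, 0.641, 0.008]
contact_force: [3.8, -3.8, 6.3]
grip_width: 0.522
grasp_force: 42.8
```

Run:
```python
from h import *
s=r.read_state(); print(s["torque"],s["joint_pos"][-1],s["ee_rot"])
```

```text
[-0.82205134 -0.82522534  1.51321328] -1.6621480131102613 [3.07533881 0.64093459 0.00762158]
```

>>> servo_tool([
  {"linear":[0,0,0],"turn":[0,0,0],"gripper":0.3},
  {"linear":[0,0,0],"turn":[0,0,0],"gripper":1},
  {"linear":[0,0,0],"turn":[0,0,0],"gripper":1},
  {"linear":[0,0,0],"turn":[0,0,0],"gripper":1},
  {"linear":[0,0,-0.04],"turn":[0,0,0],"gripper":1},
  {"linear":[0,0,-0.06],"turn":[0,0,-0.18],"gripper":1},
  {"linear":[0,0,-0.06],"turn":[0,0,-0.18],"gripper":1},
  {"linear":[0,0,-0.04],"turn":[0,0,-0.18],"gripper":1},
])

```text
time: 5.1
eef_pos: [0.5101, 0.2873, 0.2963]
ee_rot: [-2.789, -1.446, -0.004]
contact_force: [-0.1, 0.0, -0.0]
grip_width: 1.001
grasp_force: 0.0
```

>>> servo_tool([
  {"linear":[0,0,0],"turn":[0,0,-0.18],"gripper":1},
  {"linear":[0,0,0],"turn":[0,0,-0.18],"gripper":1},
  {"linear":[0,0,0],"turn":[0,0,-0.18],"gripper":1},
  {"linear":[0,0,0],"turn":[0,0,-0.08],"gripper":1},
  {"linear":[0,0,0],"turn":[0,0,0],"gripper":1},
])

```text
time: 5.72
eef_pos: [0.5097, 0.2869, 0.293]
ee_rot: [-2.222, -2.22, 0.001]
contact_force: [0.1, -0.5, -0.0]
grip_width: 0.999
grasp_force: 0.0
```

Run:
```python
from h import *
im=vision.snapshot("wrist"); s=r.read_state(); print(s["time"],s["eef_pos"],s["ee_rot"])
p=proj("wrist",[.511,.2865,.116]); x,y=int(p[0]),int(p[1]); print(p)
save("pics/w2.png",cv2.resize(im[y-40:y+40,x-40:x+40],(480,480),interpolation=cv2.INTER_CUBIC))
R=Ro.from_rotvec(s["ee_rot"]).as_matrix(); print("to above tray",R.T@(np.array([.524,-.30,.25])-s["eef_pos"]))
```

```text
5.775 [0.50982706 0.28689313 0.29307912] [-2.22340245e+00 -2.21888128e+00  7.67189462e-04]
[316.04865445 180.42854603]
to above tray [-0.58686101  0.01539528  0.0430972 ]
```

View pics/w2.png

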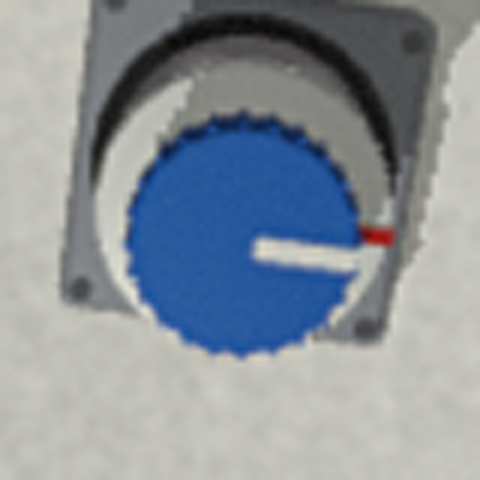

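The stripe now lies nearly at the red mark: stripe (255,248) to (357,260), mark (378,237). I'll measure the remaining angle by projecting a model.

Run:
```python
from h import *
p=proj("wrist",[.511,.2865,.116]); x0,y0=int(p[0])-40,int(p[1])-40
im=vision.snapshot("wrist"); hsv=cv2.cvtColor(im,cv2.COLOR_RGB2HSV)
w=np.zeros(im.shape[:2],np.uint8); w[y0+18:y0+62,x0+20:x0+62]=255
b=cv2.inRange(hsv,(100,100,60),(130,255,255))&w
hull=cv2.convexHull(np.argwhere(b)[:,::-1].astype(np.int32)); inn=np.zeros_like(b); cv2.fillConvexPoly(inn,hull,255); inn=cv2.erode(inn,np.ones((3,3)))
s=np.argwhere((inn>0)&(hsv[:,:,1]<80)&(hsv[:,:,2]>120))[:,::-1]
w[:]=0; w[y0+30:y0+50,x0+55:x0+70]=255
red=np.argwhere((cv2.inRange(hsv,(0,100,60),(8,255,255))|cv2.inRange(hsv,(170,100,60),(180,255,255)))&w)[:,::-1]
M=cv2.moments(hull);C=atz("wrist",(M['m10']/M['m00'],M['m01']/M['m00']),.116)
st=np.array([atz("wrist",q,.116)[:2] for q in s]); v=np.linalg.svd(st-st.mean(0))[2][0]; v*=np.sign(v[0])
print(len(s),len(red),C,"dir",np.arctan2(v[1],v[0]))
for c in ([C[0],C[1]],[.5105,.286]):
  d=st.mean(0)-c; print("stripe",np.arctan2(d[1],d[0]))
  for z in (.08,.085,.09,.094):
    e=atz("wrist",red.mean(0),z)[:2]-c; print(z,"red",np.arctan2(e[1],e[0]).round(3),np.linalg.norm(e).round(4))
```

```text
64 16 [0.51081133 0.28843029 0.116     ] dir -0.11619334972202729
stripe -0.31685792299469767
0.08 red -0.267 0.0309
0.085 red -0.235 0.0303
0.09 red -0.202 0.0296
0.094 red -0.175 0.0292
stripe -0.11311657673907936
0.08 red -0.188 0.0307
0.085 red -0.154 0.0301
0.09 red -0.119 0.0296
0.094 red -0.09 0.0291
```

>>> servo_tool([
  {"linear":[-0.055,0,0],"turn":[0,0,0],"gripper":1},
  {"linear":[-0.055,0,0],"turn":[0,0,0],"gripper":1},
  {"linear":[-0.055,0,0],"turn":[0,0,0],"gripper":1},
  {"linear":[-0.055,0,0],"turn":[0,0,0],"gripper":1},
  {"linear":[-0.055,0,0],"turn":[0,0,0],"gripper":1},
  {"linear":[-0.055,0,0],"turn":[0,0,0],"gripper":1},
  {"linear":[-0.055,0,0],"turn":[0,0,0],"gripper":0.7},
  {"linear":[-0.055,0,0],"turn":[0,0,0],"gripper":0.7},
])

```text
time: 6.82
eef_pos: [0.5098, -0.1546, 0.2935]
ee_rot: [2.223, 2.22, 0.001]
contact_force: [1.5, 0.1, -1.1]
grip_width: 0.702
grasp_force: 0.0
```

>>> servo_tool([
  {"linear":[-0.055,0.015,0],"turn":[0,0,0],"gripper":0.7},
  {"linear":[-0.055,0.015,0.02],"turn":[0,0,0],"gripper":0.7},
  {"linear":[-0.047,0.015,0.02],"turn":[0,0,0],"gripper":0.7},
  {"linear":[0,0,0],"turn":[0,0,0],"gripper":0.7},
  {"linear":[0,0,0],"turn":[0,0,0],"gripper":0.7},
])

```text
time: 7.45
eef_pos: [0.5551, -0.3092, 0.253]
ee_rot: [-2.221, -2.22, -0.001]
contact_force: [0.0, 0.3, 0.7]
grip_width: 0.701
grasp_force: 0.0
```

```bash
cat > seg.py <<'E'
from h import *
im=vision.snapshot("wrist"); s=r.read_state(); print(s["time"],s["eef_pos"],s["ee_rot"])
save("pics/w3.png",im)
for q in ["tray","tray_post","ball"]:
    for d in vision.trace("wrist",q):
        m=d["pixels"].astype(np.uint8); print(q,round(d["score"],2),np.round(d["box"]).astype(int).tolist(),m.sum(),cv2.minAreaRect(np.argwhere(m)[:,::-1].astype(np.float32)) if m.sum()>3 else None)
E
python3 seg.py
```

```text
7.5 [ 0.55535973 -0.30862832  0.25366308] [-2.22050522e+00 -2.22210964e+00 -1.38515307e-03]
tray 0.95 [102, 50, 226, 164] 6703 ((162.85397338867188, 114.19025421142578), (60.67649459838867, 125.9625244140625), 48.8140754699707)
tray 0.92 [196, 188, 259, 279] 3246 ((224.0660400390625, 239.01889038085938), (49.31243896484375, 90.93269348144531), 15.945395469665527)
tray 0.64 [278, 102, 393, 177] 5524 ((333.7049560546875, 139.23927307128906), (111.1778564453125, 53.41168975830078), 13.392498016357422)
tray_post 0.65 [194, 189, 259, 282] 3248 ((225.96917724609375, 238.51902770996094), (49.19176483154297, 91.67440032958984), 13.324530601501465)
tray_post 0.61 [100, 53, 230, 164] 6673 ((163.98765563964844, 114.3328628540039), (60.664833068847656, 125.98814392089844), 47.121097564697266)
tray_post 0.57 [278, 101, 393, 178] 5627 ((333.5588073730469, 139.76470947265625), (111.5663833618164, 53.600372314453125), 14.03624439239502)
tray_post 0.4 [415, 84, 486, 178] 6047 ((449.0, 129.99998474121094), (69.99998474121094, 93.99998474121094), 0.0)
ball 0.7 [349, 140, 365, 149] 179 ((357.0, 146.0), (14.0, 14.0), 90.0)
```

View pics/w3.png

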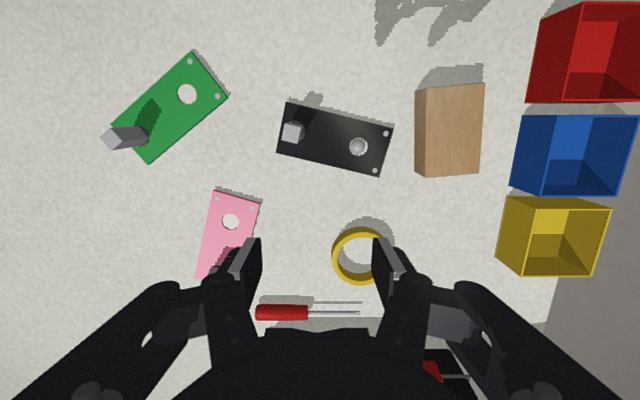

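The black tray is centred at (335,139), with the post top at (291,132), the ball at (358,146), and corners at (289,100), (394,124), (379,177) and (277,152).

Run:
```python
from h import *
s=r.read_state(); R=Ro.from_rotvec(s["ee_rot"]).as_matrix()
P=[atz("wrist",c,.008)[:2] for c in [(289,100),(394,124),(379,177),(277,152)]]
P=np.array(P); c=P.mean(0); v=(P[1]+P[2]-P[0]-P[3])/2; u=(P[0]+P[1]-P[2]-P[3])/2
yaw=np.arctan2(v[1],v[0]); print(c,np.linalg.norm(v),np.linalg.norm(u),yaw,np.arctan2(-u[0],u[1]))
ex=np.array([np.cos(yaw),np.sin(yaw)])
print("post from plate",c-.055*ex,"pocket",c+.035*ex)
print("posttop",atz("wrist",(291.5,132),.063)," ball",atz("wrist",(358,146),.0165))
post=c-.055*ex
print("tool delta above post", R.T@(np.append(post,.115)-s["eef_pos"]), "turn z",-yaw)
```

```text
[ 0.58322377 -0.26676014] 0.14611360512863875 0.07266772296306159 -0.22661251186067716 -0.23638722140150603
post from plate [ 0.52962995 -0.25440285] pocket [ 0.61732893 -0.27462387]
posttop [ 0.52828584 -0.25443826  0.063     ]  ball [ 0.61355659 -0.2752547   0.0165    ]
tool delta above post [ 0.05427673 -0.02588819  0.13923499] turn z 0.22661251186067716
```

>>> servo_tool([
  {"linear":[0.054,-0.026,0],"turn":[0,0,0],"gripper":0.7},
  {"linear":[0,0,0.04],"turn":[0,0,0.113],"gripper":0.7},
  {"linear":[0,0,0.05],"turn":[0,0,0.112],"gripper":0.7},
  {"linear":[0,0,0.04],"turn":[0,0,0],"gripper":0.7},
  {"linear":[0,0,0],"turn":[0,0,0],"gripper":0.7},
])

```text
time: 8.28
eef_pos: [0.5275, -0.2543, 0.1215]
ee_rot: [-2.452, -1.957, 0.003]
contact_force: [0.1, 0.4, -0.1]
grip_width: 0.699
grasp_force: 0.0
```

Run:
```python
from h import *
im=vision.snapshot("wrist"); s=r.read_state(); print(s["eef_pos"],s["ee_rot"]); R=Ro.from_rotvec(s["ee_rot"]).as_matrix();print(R.round(3))
save("pics/w4.png",im)
```

```text
[ 0.52888631 -0.25523066  0.12355694] [-2.45485084e+00 -1.95854426e+00  6.39665492e-04]
[[ 0.222  0.975 -0.001]
 [ 0.975 -0.222  0.001]
 [ 0.    -0.001 -1.   ]]
```

View pics/w4.png

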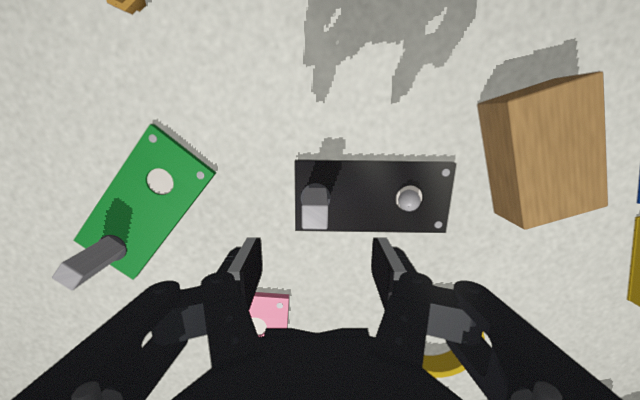

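The tray is square to the fingers, with the post top at (315,217) between the pads and the ball at (409,197). Descending to grasp.

>>> servo_tool([
  {"linear":[-0.002,0,0.04],"turn":[0,0,0],"gripper":0.7},
  {"linear":[0,0,0.035],"turn":[0,0,0],"gripper":0.7},
  {"linear":[0,0,0.02],"turn":[0,0,0],"gripper":0.7},
  {"linear":[0,0,0.003],"turn":[0,0,0],"gripper":0.7},
  {"linear":[0,0,0],"turn":[0,0,0],"gripper":0.4},
  {"linear":[0,0,0],"turn":[0,0,0],"gripper":0.3},
  {"linear":[0,0,0],"turn":[0,0,0],"gripper":0.25},
  {"linear":[0,0,0],"turn":[0,0,0],"gripper":0.2},
], newtons=20)

```text
time: 9.32
eef_pos: [0.528, -0.2581, 0.0261]
ee_rot: [-2.457, -1.958, 0.001]
contact_force: [-3.7, 1.6, 8.4]
grip_width: 0.232
grasp_force: 21.5
```

>>> servo_tool([
  {"linear":[0,0,0],"turn":[0,0,0],"gripper":0.1},
  {"linear":[0,0,0],"turn":[0,0,0],"gripper":0.0},
  {"linear":[0,0,0],"turn":[0,0,0],"gripper":0.0},
  {"linear":[0,0,0],"turn":[0,0,0],"gripper":0.0},
], newtons=60)

```text
time: 9.82
eef_pos: [0.5282, -0.2582, 0.0262]
ee_rot: [2.457, 1.958, -0.0]
contact_force: [-3.9, 1.3, 7.7]
grip_width: 0.229
grasp_force: 60.3
```

>>> servo_tool([
  {"linear":[0,0,-0.002],"turn":[0,0,0],"gripper":0},
  {"linear":[0,0,-0.004],"turn":[0,0,0],"gripper":0},
  {"linear":[0,0,-0.007],"turn":[0,0,0],"gripper":0},
  {"linear":[0,0,-0.009],"turn":[0,0,0],"gripper":0},
  {"linear":[0,0,-0.01],"turn":[0,0,0],"gripper":0},
  {"linear":[0,0,-0.01],"turn":[0,0,0],"gripper":0},
  {"linear":[0,0,-0.01],"turn":[0,0,0],"gripper":0},
  {"linear":[0,0,-0.01],"turn":[0,0,0],"gripper":0},
])

```text
time: 10.82
eef_pos: [0.5285, -0.258, 0.0881]
ee_rot: [2.457, 1.958, 0.0]
contact_force: [1.1, -0.6, -4.5]
grip_width: 0.223
grasp_force: 58.6
```

>>> servo_tool([
  {"linear":[0,0,-0.01],"turn":[0,0,0],"gripper":0},
  {"linear":[0,0,-0.01],"turn":[0,0,0],"gripper":0},
  {"linear":[0,0,-0.01],"turn":[0,0,0],"gripper":0},
  {"linear":[0,0,-0.008],"turn":[0,0,0],"gripper":0},
  {"linear":[0,0,-0.005],"turn":[0,0,0],"gripper":0},
  {"linear":[0,0,0],"turn":[0,0,0],"gripper":0},
])

```text
time: 11.58
eef_pos: [0.5287, -0.2581, 0.1306]
ee_rot: [2.457, 1.958, 0.0]
contact_force: [-0.7, -0.1, -3.4]
grip_width: 0.23
grasp_force: 58.7
```

Run:
```python
from h import *
im=vision.snapshot("wrist"); s=r.read_state(); print(s["eef_pos"],s["ee_rot"],s["torque"]); R=Ro.from_rotvec(s["ee_rot"]).as_matrix();print(R.round(3))
save("pics/w5.png",im); im=vision.snapshot("side")
save("pics/combo.png",np.vstack([im[220:330,250:450].repeat(3,0).repeat(3,1),cv2.resize(im[:1,:1],(600,4))]))
print([(np.round(d["box"]),d["score"]) for d in vision.look_for("wrist","ball")])
```

```text
[ 0.52850728 -0.25790838  0.13023468] [-2.45666095e+00 -1.95804467e+00  3.44144948e-05] [-0.01006366  0.16619436  0.01019901]
[[ 0.223  0.975 -0.   ]
 [ 0.975 -0.223  0.   ]
 [ 0.    -0.    -1.   ]]
[(array([443., 222., 480., 254.]), 0.73)]
```

View pics/w5.png

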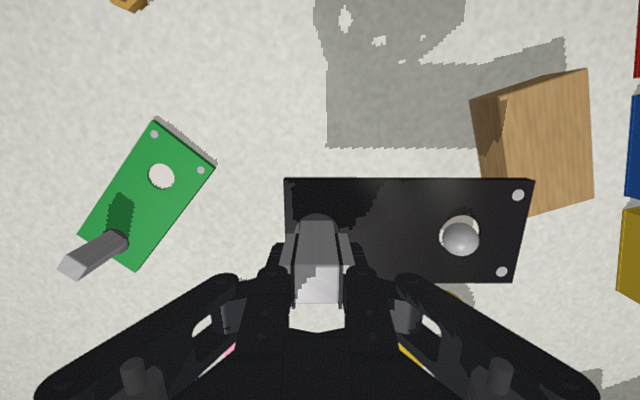

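The tray is held level with the ball in its pocket at (461,238). Next I'll work out the carry.

Run:
```python
from h import *
s=r.read_state(); R=Ro.from_rotvec(s["ee_rot"]).as_matrix(); e=np.array(s["eef_pos"])
b=atz("wrist",(461,238.5),.1195); pk=atz("wrist",(460,234),.109); print("ball",b,"pocket~",pk,"in tool",R.T@(b-e),R.T@(pk-e))
bt=R.T@(b-e); bt[2]=0; bt[1]=.09
yaw=0.0; R2=np.array([[0,1,0],[1,0,0],[0,0,-1.]])
tgt=np.array([.577,0,0])-R2@bt; print("tcp target",tgt, "delta world",tgt-e,"tool now",R.T@(tgt-e),"tool after",R2.T@(tgt-e))
ca=cv2.imread("pics/side0.png"); g=cv2.cvtColor(ca,cv2.COLOR_BGR2HSV)
# stage disc centroid
for n,box in (("side",(300,195,350,232)),("scene",(300,222,340,250))):
    im=cv2.imread(f"pics/{n}0.png"); h=cv2.cvtColor(im,cv2.COLOR_BGR2GRAY); x0,y0,x1,y1=box
    m=(h[y0:y1,x0:x1]>170).astype(np.uint8); k,l,st,ce=cv2.connectedComponentsWithStats(m); i=1+np.argmax(st[1:,4])
    hu=cv2.convexHull(np.argwhere(l==i)[:,::-1].astype(np.int32)); M=cv2.moments(hu); c=(M['m10']/M['m00']+x0,M['m01']/M['m00']+y0)
    print(n,st[i],c,atz(n,c,.014))
```

```text
ball [ 0.61459763 -0.27525056  0.1195    ] pocket~ [ 0.61893144 -0.27799321  0.109     ] in tool [0.00228557 0.08802013 0.0103342 ] [0.00057723 0.09286473 0.02083018]
tcp target [ 0.487      -0.00228557  0.        ] delta world [-0.04129342  0.25555974 -0.12990213] tool now [ 0.23988611 -0.0971653   0.13001557] tool after [ 0.25555974 -0.04129342  0.12990213]
side [ 0 30  2  7 12] (300.46666666666664, 227.53333333333333) [ 0.49703404 -0.05625824  0.014     ]
scene [  7   6  25  17 327] (319.03370786516854, 235.70947030497592) [5.77451254e-01 3.27799552e-04 1.40000000e-02]
```

>>> servo_tool([
  {"linear":[0,0,0],"turn":[0,0,-0.015],"gripper":0},
  {"linear":[0,0,0],"turn":[0,0,-0.035],"gripper":0},
  {"linear":[0,0,0],"turn":[0,0,-0.045],"gripper":0},
  {"linear":[0,0,0],"turn":[0,0,-0.05],"gripper":0},
  {"linear":[0,0,0],"turn":[0,0,-0.045],"gripper":0},
  {"linear":[0,0,0],"turn":[0,0,-0.025],"gripper":0},
  {"linear":[0,0,0],"turn":[0,0,-0.01],"gripper":0},
])

```text
time: 12.6
eef_pos: [0.5285, -0.258, 0.1303]
ee_rot: [-2.221, -2.222, -0.0]
contact_force: [0.5, 0.3, -1.7]
grip_width: 0.225
grasp_force: 58.7
```

>>> servo_tool([
  {"linear":[0.005,-0.002,0],"turn":[0,0,0],"gripper":0},
  {"linear":[0.011,-0.004,0],"turn":[0,0,0],"gripper":0},
  {"linear":[0.018,-0.006,0],"turn":[0,0,0],"gripper":0},
  {"linear":[0.024,-0.008,0],"turn":[0,0,0],"gripper":0},
  {"linear":[0.024,-0.008,0],"turn":[0,0,0],"gripper":0},
  {"linear":[0.024,-0.007,0],"turn":[0,0,0],"gripper":0},
  {"linear":[0.024,-0.004,0],"turn":[0,0,0],"gripper":0},
  {"linear":[0.024,-0.002,0],"turn":[0,0,0],"gripper":0},
])

```text
time: 13.6
eef_pos: [0.4866, -0.1018, 0.1305]
ee_rot: [-2.22, -2.222, -0.0]
contact_force: [0.1, 0.3, -2.2]
grip_width: 0.229
grasp_force: 58.7
```

>>> servo_tool([
  {"linear":[0.024,0,0],"turn":[0,0,0],"gripper":0},
  {"linear":[0.024,0,0],"turn":[0,0,0],"gripper":0},
  {"linear":[0.02,0,0],"turn":[0,0,0],"gripper":0},
  {"linear":[0.015,0,0],"turn":[0,0,0],"gripper":0},
  {"linear":[0.01,0,0],"turn":[0,0,0],"gripper":0},
  {"linear":[0.006,0,0],"turn":[0,0,0],"gripper":0},
  {"linear":[0.002,0,0],"turn":[0,0,0],"gripper":0},
  {"linear":[0,0,0],"turn":[0,0,0],"gripper":0},
])

```text
time: 14.6
eef_pos: [0.4875, -0.0034, 0.1302]
ee_rot: [2.222, 2.221, -0.0]
contact_force: [0.3, 0.4, -3.4]
grip_width: 0.23
grasp_force: 58.7
```

Run:
```python
from h import *
im=vision.snapshot("wrist"); s=r.read_state(); print(s["time"],s["eef_pos"],s["ee_rot"],s["grasp_force"])
si=vision.snapshot("side")
for c in("wrist","side"):
  for d in vision.look_for(c,"ball")[:2]:
    b=d["box"]; q=((b[0]+b[2])/2,(b[1]+b[3])/2); print(c,d["score"],q,atz(c,q,.1195))
# predicted focus pixel
fs=proj("side",[.577,0,.12]); fw=proj("wrist",[.577,0,.12]); print(fs,fw)
a=cv2.resize(im[100:340,240:560],(640,480)); x,y=map(int,fs); b=cv2.resize(si[y-30:y+45,x-55:x+45],(160*4,480))
save("pics/end.png",cv2.resize(np.hstack([a,b]),(800,300)))
```

```text
14.65 [ 0.48754294 -0.00354478  0.13024727] [ 2.22220735e+00  2.22048232e+00 -4.15220551e-04] 58.69503557682037
wrist 0.78 (462.55, 240.75) [ 0.57710727 -0.00333888  0.1195    ]
wrist 0.19 (234.85000000000002, 117.4) [0.44623331 0.06803393 0.1195    ]
[326.83927934 187.81709498] [463.58825478 236.09887842]
```

View pics/end.png

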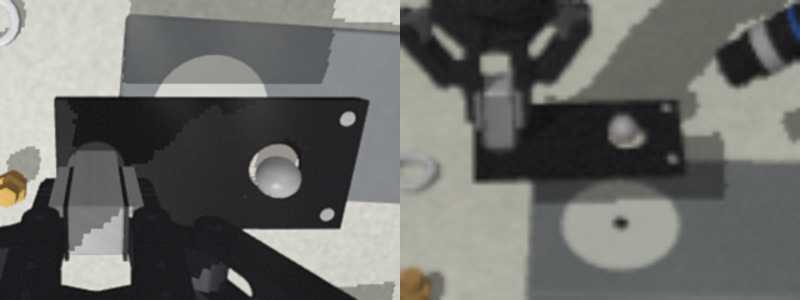

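The ball is in its pocket and within about 5 mm of the focus in both the wrist and side views. The tray is level, still and clear of the lens, so I'm handing in.

```bash
python3 -c "
from plant import r
s=r.read_state(); print(max(abs(v) for v in s['qvel'])); print(r.job_done())"
```

```text
0.0027805588921654472
the job is handed in; nothing more can be done
None
```

The job is handed in, with no verdict returned: the cap is turned to its stop, and the tray is held level and still with the ball in its pocket, about 5 mm or less from the focus by my measurements.

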